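# Hang the charger caddy on the covered hook

## Task

Pick up the green caddy by its steel handle and, keeping it about level and the black charger in it, hang it by the handle's top bar on the hook under the wooden cover board. The hook can be clamped at any height on its post, so lower the bar gently until you feel the hook take the weight, and only then let go; leave it hanging without much sway. Do not shift the mug or the tub, and do not press hard on the hook.

Things in the scene. Friction and masses are not known exactly. Their poses are not given: they have to be found in the camera images.
- caddy: open green plastic box, 120 (x) x 76 (y) x 57 mm high, with a rigid arched handle of 9 mm round steel rod in its own x-z plane, rising from its short ends at x = +-63 mm; overall height 160 mm. Origin: centre of the underside; z up. 0.16 to 0.26 kg. Starts upright on the desk, yaw within +-0.3, so its -x end is nearer the robot.
- bar_mid (a point): middle of the straight top bar of the caddy's handle (rod centreline), 155 mm above the caddy's underside; axes as the caddy's. The bar runs straight along x from -50 to +50 mm. Pinch it about 36 mm off the middle, at the -x end nearer the robot, so that the middle stays free for the hook.
- charger: black power adapter, 101 x 48 x 32 mm, about 0.06 kg, lying loose in the caddy; origin: centre of its underside
- stand: fixed hook stand, z up, yaw within +-0.2; origin on the desk below the middle of the hook arm. Foot plate 12 mm thick, x -40 to +60, y -65 to +95 mm. Aluminium post 28 (x) x 16 (y) mm at x = +30, y = +62 mm, carrying the hook's black collar (x +12 to +48, face at y = +48 mm) and the wooden cover board on top. To hang: bar along the stand's x, its middle at x = 0, y about +5 mm.
- hook_low (a point): top of the hook's level part IF clamped at its lowest, 180 mm up at the stand's x = y = 0; really it is 0 to 40 mm higher, rigidly clamped, height not reported: feel or look for it. Level flat steel strip 16 mm wide (stand x), 6 mm thick, from the collar along y to -34 mm, its end 6 mm turned up 17 mm above the strip; the bar must pass over this tip.
- cover_edge (a point): middle of the lower front edge of the wooden cover board (axes as the stand's). The board spans stand x -52 to +75, y -83 to +83 mm, underside 380 mm and top 394 mm above the desk. It covers the hook and the hung bar, so a gripper pointing straight down cannot get there: lean it back toward the robot, about 30 degrees.
- mug: green and white mug, 78 x 116 x 101 mm, loose; bystander, leave it where it is; origin: centre of its underside
- tub: white round tub with lid, 115 mm across, 70 mm high, loose, standing on the dark mat at the right; bystander, leave it where it is; origin: centre of its underside
Things that resemble listed ones, but are neither listed nor needed, are in the scene too. Leave any turquoise look-alike of the charger alone.

How it is judged:
By the outcome, as a careful person would: the job done as asked, in the order asked, and still so for the second after the job is handed in, with the robot touching nothing.
It also fails if it takes over 51 s, if anything falls off the work surface, if the arm or the gripper's body presses on something with over 40 N, if the wrist force passes 120 N, or if a joint passes its speed limit or range.

## Robot

A 7-joint arm with a two-finger parallel gripper is mounted at the origin on a cart in front of the work surface, level with it; the furniture and walls round the work are solid. World frame = base frame: x ahead of the robot, y to its left, z up, the work surface at z = 0. Lengths are in m, angles in rad, forces in N, time in s.
With the tool pointing down it reaches from about 0.4 to 0.85 m from the base axis. Payload 10.4 kg.
Tool frame: the origin (TCP) lies on the centre line of the jaws, within the pads' length; the fingertips stand 17 mm ahead of it and the grasp point (between the pads) lies 2 mm behind it; z points along the fingers, y is the line along which they close (so a half turn about z gives the same grasp; the last joint's range is limited). The gripper opens to 85 mm and grips with 20 to 120 N. Pads are 22 mm wide; open, the fingers measure 114 mm over their backs; the gripper's body (76 mm by 85 mm) begins 54 mm behind the grasp point. The pads swing forward as they close: fully open they stand 13 mm farther back than shut.
Start: joints at [-1.363, 0.332, -0.065, 1.46, 0.022, 1.35, -0.088], TCP at [0.143, 0.608, 0.224] pointing down, gripper open.
Joint ranges: [-2.6, 2.6], [-0.5, 2.12], [-1.47, 1.34], [0.16, 2.42], [-1.27, 4.41], [0.06, 2.06], [-2.6, 2.6]. Speed limits (rad/s): [2.22, 2.22, 2.79, 2.79, 3.14, 3.14, 3.14].

## Interface

Orientations are given as a unit quaternion [x, y, z, w].
In Python, from workcell import get_obs, optics, job gives the robot as it stands. The module is installed in compiled form; this text tells all that it offers.
- The arm moves only by the tool send_rows, never from a script. Its argument "plan" is a list that holds one entry, the list of rows, each a list of 7 numbers: the turn, a rotation vector about the tool's x, y, z in units of 1.5 rad (1.0 is 1.5 rad), then the shift along the tool's x, y, z in units of 20 cm (1.0 is 20 cm), then the opening, from 0 (shut) to 1 (fully open). A call has 1 to 20 rows; each row shifts and turns the commanded pose from where the row before left it, along the tool's axes as they then stand; what a row does not reach is not made up. A row lasts 1/12 s, in which the tool goes at most 41.7 mm and 7.16 degrees, less where a joint would pass 70% of its speed; a pose out of reach is approached as far as the arm can. A call with a number of a shift or a turn outside -1 to 1 is refused whole. A call with a gripper value outside its range is refused whole. The fingers move at their own pace and stop on an object; "squeeze" is the grip in N (left out, the last holds). Time passes only in rows, so rows that do not move let the fingers close. It gives the time, the measured TCP pose, the force, the opening and the grip force at its end, in the units of the state.
- get_obs(): the state, without advancing time (a new reading comes with each control period).
- optics.camera(name): name is "scene" or "top" or "wrist"; returns the picture (400x640x3 uint8, red, green, blue); there is no depth.
- optics.get_calibration(name): a dict with "intrinsics" (3x3 intrinsics, pixels), "world_from_camera" (4x4, takes a point from camera to world coordinates); the wrist camera has in their place "T_tool_cam" (4x4, takes a point from camera to tool coordinates, whose origin is the TCP and whose axes are the flange's). Camera axes: x right, y up, looking along -z (the intrinsics and any distortion apply to the point x, -y, -z); pixel columns grow to the right and rows downward; lengths in m; the calibration is good to about 2 mm. A picture is of the moment at which its call begins: read the wrist's pose just before it. get_calibration takes no time and is no camera call.
- job.hand_in(): hands the job in; it is judged then, once.
The state is a dict: "clock": time; "joint_pos": joint angles; "joint_velocities": joint speeds; "tau": joint torques, N m; "position": TCP position; "ee_rot": TCP orientation; "ft_force": force on the tool from outside, world axes, zero at the start; "torque": the same for the moment, N m; "grip_width": opening from 0.0 (shut) to 1.0 (fully open); "grasp_force": force on a finger pad.
Only numpy, scipy, OpenCV 4.12 (cv2) and the standard library are available. Lean on these libraries where they do the work, as an engineer would, in place of code of your own. Each camera call takes 0.05 s, during which the arm holds its last target. There are 200 camera calls.

## Working session

There is one attempt and no reset: what is moved stays moved. The work goes in short steps, Python scripts to look and compute and a tool call to move; the robot and the scene stay as the last step left them, time stands still between calls to the robot, and variables do not carry over. Pictures are saved under pics/ and viewed, at most 10 in all, crops included, and the job is handed in when it is done.

Besides the shell and the picture viewer there is one more tool, called after "Request:" as a command line: name --argument value ..., lists and objects as JSON in quotes. send_rows: Moves the arm, as the interface text tells. Its arguments: {"type":"object","properties":{"plan":{"type":"array"},"squeeze":{"type":"number"}},"required":["plan"]}

```bash
mkdir -p pics; python3 - <<'E'
from workcell import get_obs, optics
import cv2,numpy as np
o=get_obs();print({k:np.round(v,3).tolist() for k,v in o.items()})
ims=[]
for n in("scene","top"):
    im=optics.camera(n);np.save(f'pics/{n}0.npy',im);cv2.imwrite(f'pics/{n}0.png',im[:,:,::-1])
    c=optics.get_calibration(n);print(n,{k:np.round(v,4).tolist() for k,v in c.items()})
print({k:np.round(v,4).tolist() for k,v in optics.get_calibration("wrist").items()})
E
```

```text
{'clock': 0.0, 'joint_pos': [-1.363, 0.333, -0.065, 1.461, 0.022, 1.35, -0.089], 'joint_velocities': [0.0, 0.0, -0.001, 0.001, 0.0, -0.001, -0.001], 'tau': [0.0, -62.545, 0.049, -39.16, 0.016, 0.01, 0.0], 'position': [0.143, 0.608, 0.224], 'ee_rot': [0.115, 0.993, -0.001, -0.0], 'ft_force': [0.407, -0.28, 1.322], 'torque': [0.063, 0.02, 0.026], 'grasp_force': 0.0, 'grip_width': 1.003}
scene {'intrinsics': [[491.1985, 0.0, 316.0265], [0.0, 491.1985, 199.3886], [0.0, 0.0, 1.0]], 'world_from_camera': [[0.7189, 0.503, -0.4797, -0.1245], [-0.6949, 0.5029, -0.5141, -0.6693], [-0.0174, 0.7029, 0.7111, 1.1857], [0.0, 0.0, 0.0, 1.0]]}
top {'intrinsics': [[426.5706, 0.0, 320.2983], [0.0, 426.5706, 199.7878], [0.0, 0.0, 1.0]], 'world_from_camera': [[0.0195, 0.9933, -0.1141, 0.4085], [-0.9998, 0.0197, 0.0008, -0.0098], [0.003, 0.1141, 0.9935, 1.3456], [0.0, 0.0, 0.0, 1.0]]}
{'intrinsics': [[283.8898, 0.0, 318.8985], [0.0, 283.8898, 201.2502], [0.0, 0.0, 1.0]], 'T_tool_cam': [[0.0001, 0.9577, 0.2878, 0.0729], [1.0, -0.0, -0.0002, -0.0009], [-0.0002, 0.2878, -0.9577, -0.1489], [0.0, 0.0, 0.0, 1.0]]}
```

View pics/scene0.png

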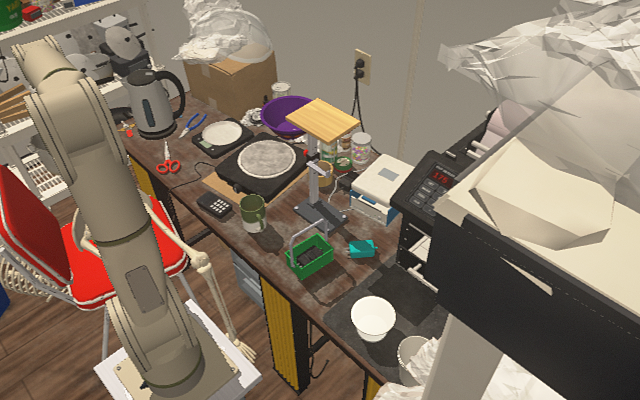

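View pics/top0.png

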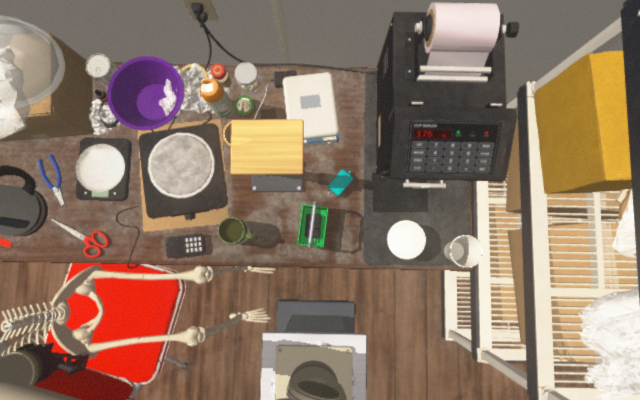

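The scene view shows the caddy at about (310,255), the hook stand with its board at (322,120) and post at (315,185), the mug at (252,213), the tub at (373,318) and the turquoise look-alike at (361,249). In the top view these are: caddy (312,227), board (267,147), mug (232,232), tub (406,239), look-alike (341,182).

Candidates for the caddy: green box (312,227), green mug (232,232). For the charger: black block inside the box (scene 310,257), turquoise block (361,249), black calculator (top 186,245). I choose the green box with the arched handle, and check it in one crop.

```bash
cat > h.py <<'E'
import numpy as np,cv2
from workcell import get_obs,optics
from scipy.spatial.transform import Rotation as R
def cal(n,obs=None):
    c=optics.get_calibration(n);K=np.array(c['intrinsics'])
    if n=='wrist':
        T=np.eye(4);T[:3,:3]=R.from_quat(obs['ee_rot']).as_matrix();T[:3,3]=obs['position'];T=T@np.array(c['T_tool_cam'])
    else:T=np.array(c['world_from_camera'])
    return K,T
def ray(C,uv):
    K,T=C;d=np.linalg.inv(K)@[uv[0],uv[1],1];d=T[:3,:3]@[d[0],-d[1],-d[2]];return T[:3,3],d
def onz(C,uv,z):
    o,d=ray(C,uv);return o+d*(z-o[2])/d[2]
def proj(C,p):
    K,T=C;q=np.linalg.inv(T)@[*p,1];v=K@[q[0],-q[1],-q[2]];return v[:2]/v[2]
def tri(C1,u1,C2,u2):
    o1,d1=ray(C1,u1);o2,d2=ray(C2,u2)
    s=np.linalg.lstsq(np.c_[d1,-d2],o2-o1,rcond=None)[0];a=o1+s[0]*d1;b=o2+s[1]*d2
    return (a+b)/2,np.linalg.norm(a-b)
E
python3 - <<'E'
from h import *
s=np.load('pics/scene0.npy');t=np.load('pics/top0.npy')
a=cv2.resize(s[90:290,265:400],None,fx=3,fy=3,interpolation=cv2.INTER_CUBIC)
b=cv2.resize(t[110:260,220:345],None,fx=3.15,fy=3.15,interpolation=cv2.INTER_CUBIC)
print(a.shape,b.shape)
o=np.zeros((600,800,3),np.uint8);o[:a.shape[0],:a.shape[1]]=a;o[:b.shape[0],406:406+b.shape[1]]=b[:600,:394]
cv2.imwrite('pics/crop1.png',o[:,:,::-1])
for n,im,box in(('top',t,(285,195,340,260)),('scene',s,(270,220,350,290))):
    h=cv2.cvtColor(im,cv2.COLOR_RGB2HSV);m=cv2.inRange(h,(50,130,60),(75,255,255));x0,y0,x1,y1=box
    mm=np.zeros_like(m);mm[y0:y1,x0:x1]=m[y0:y1,x0:x1]
    ys,xs=np.nonzero(mm);q=np.c_[xs,ys].astype(np.float32);r=cv2.minAreaRect(q);print(n,r,cv2.boxPoints(r).tolist())
    if n=='top':
        w=np.array([onz(cal('top'),p,.057)[:2] for p in cv2.boxPoints(r)]);print(w.round(4).tolist(),w.mean(0))
h=cv2.cvtColor(t,cv2.COLOR_RGB2HSV);m=cv2.inRange(h,(10,100,120),(28,255,255));m[:,:225]=0;m[:,310:]=0;m[:115]=0;m[180:]=0
c=max(cv2.findContours(m,0,1)[0],key=cv2.contourArea);r=cv2.minAreaRect(c);w=np.array([onz(cal('top'),p,.394)[:2] for p in cv2.boxPoints(r)]);print(r,w.round(4).tolist(),w.mean(0))
E
```

```text
(600, 405, 3) (472, 394, 3)
top ((312.5851745605469, 225.61135864257812), (26.0362491607666, 40.17776870727539), 7.594643592834473) [[297.0262145996094, 243.80349731445312], [302.3362731933594, 203.97817993164062], [328.1441345214844, 207.41921997070312], [322.8340759277344, 247.24453735351562]]
[[0.4221, 0.0565], [0.5426, 0.0435], [0.5337, -0.0351], [0.4133, -0.0212]] [0.47792256 0.01090925]
scene ((309.2682189941406, 255.6265869140625), (32.051944732666016, 46.67161560058594), 58.172550201416016) [[280.98968505859375, 254.31671142578125], [320.64373779296875, 229.70384216308594], [337.5467529296875, 256.93646240234375], [297.8927001953125, 281.54931640625]]
((266.8416442871094, 146.48802185058594), (57.38573455810547, 83.317138671875), 87.99044799804688) [[0.6993, 0.2134], [0.7101, 0.0227], [0.5767, 0.015], [0.5662, 0.2029]] [0.63808574 0.11350106]
```

View pics/crop1.png

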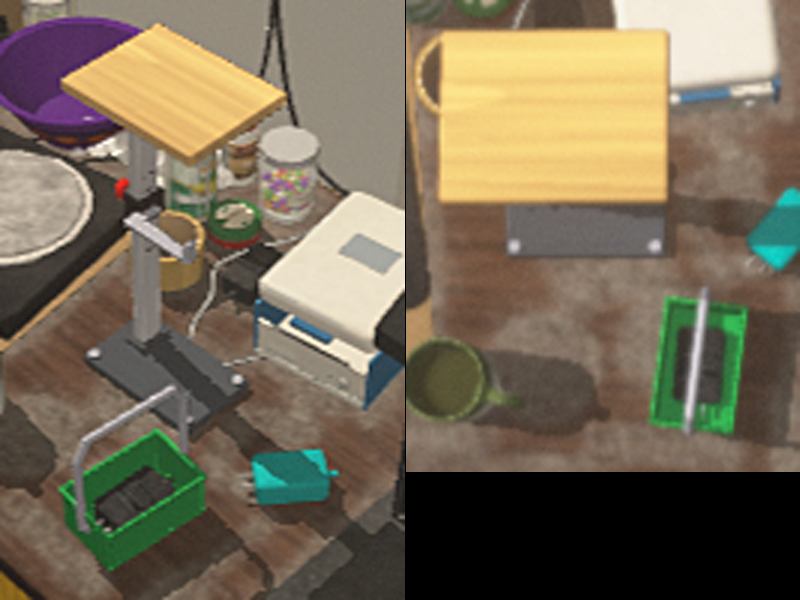

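The crop confirms it: green box with steel arch and the black charger inside. In it, the hook tip is at crop (188,245), the post at (147,270) and the foot's front corners at (507,256) and (667,256) in the top half. Next I measure the bar with two views, the stand and the hook.

```bash
python3 - <<'E'
from h import *
s=np.load('pics/scene0.npy');t=np.load('pics/top0.npy');CT=cal('top');CS=cal('scene')
def cs(x,y):return (265+(x+.5)/3-.5,90+(y+.5)/3-.5)
def ct(x,y):return (220+(x-406+.5)/3.15-.5,110+(y+.5)/3.15-.5)
# bar: low saturation bright pixels
def bar(im,box):
    x0,y0,x1,y1=box;h=cv2.cvtColor(im[y0:y1,x0:x1],cv2.COLOR_RGB2HSV);m=cv2.inRange(h,(0,0,125),(179,60,255))
    n,l,st,_=cv2.connectedComponentsWithStats(m);k=1+np.argmax(st[1:,4]);ys,xs=np.nonzero(l==k);p=np.c_[xs+x0,ys+y0].astype(np.float32)
    v=cv2.fitLine(p,cv2.DIST_HUBER,0,.01,.01).ravel();print(len(p),v.round(3),p.min(0),p.max(0));return v,p
vt,pt=bar(t,(300,198,325,252))
vs,ps=bar(s,(293,218,322,238))
def plane(C,v):
    o,d1=ray(C,v[2:]);_,d2=ray(C,v[2:]+30*v[:2]);n=np.cross(d1,d2);n/=np.linalg.norm(n);return n,n@o
n1,a1=plane(CT,vt);n2,a2=plane(CS,vs)
d=np.cross(n1,n2);d/=np.linalg.norm(d);d*=np.sign(d[0])
p=np.linalg.solve([n1,n2,[1,0,0]],[a1,a2,.478]);print('bar at x=.478',p.round(4),'dir',d.round(4),'yaw',np.arctan2(d[1],d[0]))
# box corners two-view check: manual crop corners (rim) scene: left(63,487) back(155,432) right(205,480) front(108,520)
for nm,a,b in(('left-back(+x,+y)',(155,432),(668,298)),('near left',(65,487),(651,425)),('far right',(205,482),(746,308)),('near right',(105,520),(735,432))):
    print(nm,tri(CS,cs(*a),CT,ct(*b))[0].round(4))
# board
for nm,a,b in(('FL',(63,83),(440,203)),('FR',(192,155),(668,203)),('BR',(286,97),(668,31)),('BL',(157,26),(440,31))):
    x,e=tri(CS,cs(*a),CT,ct(*b));print('board',nm,x.round(4),e.round(4), 'plane.394',onz(CT,ct(*b),.394)[:2].round(4),onz(CS,cs(*a),.394)[:2].round(4))
for nm,u in(('FL',(507,256)),('FR',(667,256))):print('foot top',onz(CT,ct(*u),.012).round(4))
for nm,u in(('foot FL',(87,355)),('foot FR',(190,427)),('foot BR',(249,390))):print(nm,onz(CS,cs(*u),.012).round(4))
E
```

```text
189 [ 6.80000e-02 -9.98000e-01  3.11645e+02  2.25533e+02] [308. 201.] [324. 251.]
85 [  0.861  -0.508 306.654 227.609] [293. 218.] [321. 237.]
bar at x=.478 [0.478  0.0116 0.1588] dir [ 0.9952 -0.0445 -0.0868] yaw -0.044678629636290296
left-back(+x,+y) [0.5408 0.0433 0.052 ]
near left [0.422  0.0533 0.0588]
far right [ 0.5341 -0.033   0.0448]
near right [ 0.4128 -0.0233  0.0867]
board FL [0.5739 0.1943 0.388 ] 0.0018 plane.394 [0.5722 0.1936] [0.5693 0.1872]
board FR [0.5757 0.0295 0.3959] 0.0015 plane.394 [0.5755 0.0301] [0.5781 0.0307]
board BR [0.7033 0.0343 0.3877] 0.0028 plane.394 [0.7024 0.0331] [0.6954 0.0293]
board BL [0.7015 0.2011 0.3855] 0.0003 plane.394 [0.6991 0.1991] [0.6926 0.1919]
foot top [0.5855 0.2059 0.012 ]
foot top [0.5887 0.0458 0.012 ]
foot FL [0.5872 0.2028 0.012 ]
foot FR [0.5936 0.0487 0.012 ]
foot BR [0.6756 0.041  0.012 ]
```

```bash
cat >> h.py <<'E'
def Rt(yaw,lean):
    c,s=np.cos(lean),np.sin(lean);return R.from_matrix(np.array([[-c,0,s],[0,1,0],[-s,0,-c]])) if yaw==0 else R.from_rotvec([0,0,yaw])*Rt(0,lean)
def delta(o,p,rot=None):
    "tool shift (units) in present axes, and total turn (units), plus shift in target axes"
    r=R.from_quat(o['ee_rot']);d=np.array(p)-o['position']
    print('shift now-axes',(r.inv().apply(d)/.2).round(3))
    if rot is not None:print('turn',((r.inv()*rot).as_rotvec()/1.5).round(4),'shift after',(rot.inv().apply(d)/.2).round(3))
E
python3 - <<'E'
from h import *
o=get_obs();delta(o,[.44,.02,.32],Rt(-.11,.56))
CS=cal('scene');CT=cal('top')
t=np.load('pics/top0.npy');print('stand yaw .022')
# hook vs stand plane x=0
O=np.array([.627,.113,0]);x=np.array([np.cos(.022),np.sin(.022),0]);y=np.array([-x[1],x[0],0])
for nm,u,X in(('tip top',(188,238),0),('strip near collar, left edge',(126,219),-.008),('strip end left edge',(180,258),-.008)):
    uv=(265+u[0]/3-.33,90+u[1]/3-.33);o_,d=ray(CS,uv);k=((O-o_)@x+X)/(d@x);p=o_+k*d;print(nm,(p-O)@y,p[2])
E
```

```text
shift now-axes [-2.119 -2.523 -0.479]
turn [-0.0233 -0.3729 -0.0782] shift after [-1.78  -2.76   0.548]
stand yaw .022
tip top -0.027608310205258245 0.2330917846720728
strip near collar, left edge 0.05063838840453722 0.2154721572768623
strip end left edge -0.02441789906334322 0.21013484717655417
```

Request:
send_rows --plan '[[[0,0,0,-0.106,-0.126,-0.04,1],[0,0,0,-0.106,-0.126,-0.04,1],[0,0,0,-0.106,-0.126,-0.04,1],[0,0,0,-0.106,-0.126,-0.04,1],[0,0,0,-0.106,-0.126,-0.04,1],[0,0,0,-0.106,-0.126,-0.04,1],[0,0,0,-0.106,-0.126,-0.04,1],[0,0,0,-0.106,-0.126,-0.04,1],[0,0,0,-0.106,-0.126,-0.04,1],[0,0,0,-0.106,-0.126,-0.04,1],[0,0,0,-0.106,-0.126,-0.04,1],[0,0,0,-0.106,-0.126,-0.04,1],[0,0,0,-0.106,-0.126,0,1],[0,0,0,-0.106,-0.126,0,1],[0,0,0,-0.106,-0.126,0,1],[0,0,0,-0.106,-0.126,0,1],[0,0,0,-0.106,-0.126,0,1],[0,0,0,-0.106,-0.126,0,1],[0,0,0,-0.106,-0.126,0,1],[0,0,0,-0.106,-0.126,0,1]]]' --squeeze 90

```text
clock: 1.77
position: [0.4407, 0.0191, 0.3202]
ee_rot: [0.115, 0.993, 0.0, -0.0]
ft_force: [0.5, -0.1, -0.5]
grip_width: 1.001
grasp_force: 0.0
```

Request:
send_rows --plan '[[[-0.003,-0.047,-0.01,0,0,0,1],[-0.003,-0.047,-0.01,0,0,0,1],[-0.003,-0.047,-0.01,0,0,0,1],[-0.003,-0.047,-0.01,0,0,0,1],[-0.003,-0.047,-0.01,0,0,0,1],[-0.003,-0.047,-0.01,0,0,0,1],[-0.003,-0.047,-0.01,0,0,0,1],[-0.003,-0.047,-0.01,0,0,0,1],[0,0,0,0,0,0,1],[0,0,0,0,0,0,1]]]'

```text
clock: 2.6
position: [0.4385, 0.0198, 0.3242]
ee_rot: [0.064, 0.97, -0.008, 0.233]
ft_force: [0.7, -0.9, 0.6]
grip_width: 0.998
grasp_force: 0.0
```

```bash
python3 - <<'E'
from h import *
o=get_obs();print(np.round(o['joint_pos'],3),o['position'])
im=optics.camera('wrist');np.savez('pics/w1.npz',im=im,q=o['ee_rot'],p=o['position']);cv2.imwrite('pics/w1.png',im[:,:,::-1])
C=cal('wrist',o);c=np.array([.478,.011,0]);d=np.array([np.cos(.11),-np.sin(.11),0])
for k in(-.05,-.036,0,.05):print(k,proj(C,c+k*d+[0,0,.155]).round(1))
delta(o,[.44,.02,.32],Rt(-.11,.56))
E
```

```text
[-0.4   -0.499  0.072  2.099  0.25   1.119  1.049] [0.43854888 0.01984914 0.32419138]
-0.05 [312.8 103.4]
-0.036 [313.3 116.6]
0 [314.3 146.9]
0.05 [315.5 181.7]
shift now-axes [0.003 0.001 0.022]
turn [ 0.0017 -0.0602 -0.0152] shift after [0.005 0.002 0.022]
```

View pics/w1.png

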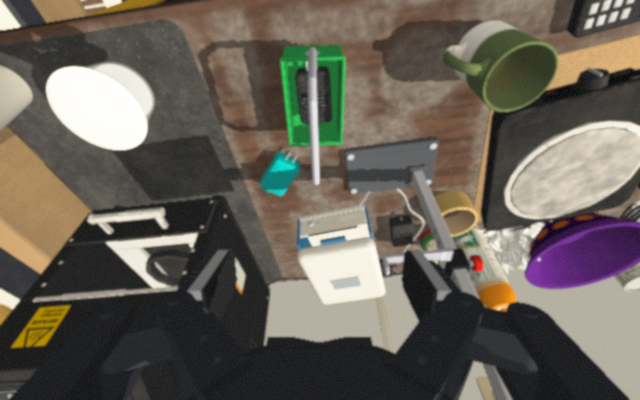

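The wrist view (far side at the bottom) shows the bar running from (313,100) to (316,185), as predicted, and the hook with its post at (385–455,260). Joint 2 is at its limit, so the lean is about 27° here. I take a crop of the hook and the bar.

```bash
python3 - <<'E'
from h import *
z=np.load('pics/w1.npz');im=z['im'];o=dict(ee_rot=z['q'],position=z['p']);C=cal('wrist',o)
a=cv2.resize(im[225:305,365:485],None,fx=5,fy=5,interpolation=cv2.INTER_CUBIC);b=cv2.resize(im[90:200,296:334],None,fx=5,fy=5,interpolation=cv2.INTER_CUBIC)
out=np.zeros((550,800,3),np.uint8);out[:400,:600]=a;out[:,605:795]=b;cv2.imwrite('pics/w1c.png',out[:,:,::-1])
O=np.array([.627,.113,0]);x=np.array([np.cos(.022),np.sin(.022),0]);y=np.array([-x[1],x[0],0])
for nm,(X,Y,Z) in dict(tip=(0,-.034,.232),tipL=(-.008,-.034,.232),root=(-.008,.048,.215),endbot=(-.008,-.034,.209)).items():print(nm,(proj(C,O+X*x+Y*y+[0,0,Z])-[365,225])*5)
h=cv2.cvtColor(im,cv2.COLOR_RGB2HSV)
for r in(105,117,130,147,160,175,182,185,188):
    row=h[r,300:332];m=(row[:,1]<70)&(row[:,2]>110);i=np.nonzero(m)[0];print(r,300+i.mean() if len(i) else None,len(i))
E
```

```text
tip [ 99.54524003 254.22158075]
tipL [ 99.83661098 236.8763526 ]
root [419.14787747 146.56157615]
endbot [ 83.61400791 159.27674447]
105 313.0 9
117 313.5 10
130 313.5 10
147 312.0 25
160 320.8333333333333 18
175 316.0 9
182 315.06451612903226 31
185 315.5 32
188 315.5 32
```

View pics/w1c.png

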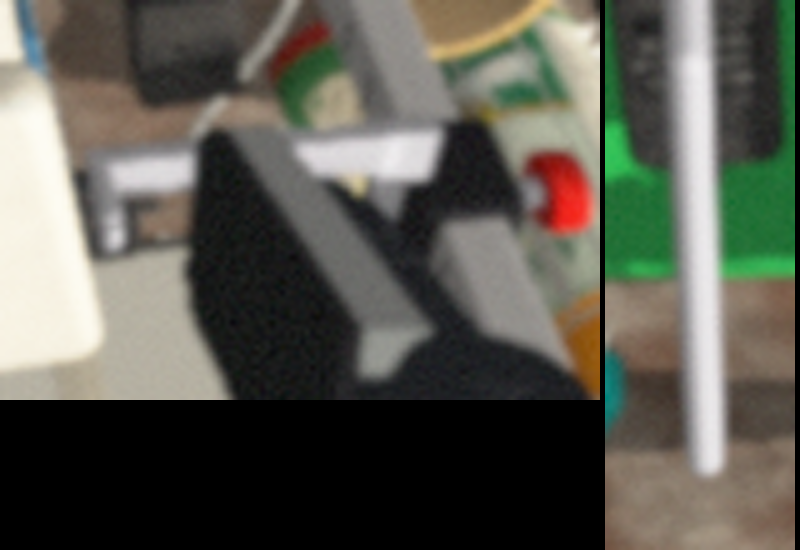

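The hook tip shows at crop (110,250) and the strip's end at (92,150), within 2 px of the prediction for a hook top of about 0.214 m. The bar columns match to 0.5 px, with the far bend at row 185.

```bash
python3 - <<'E'
from h import *
z=np.load('pics/w1.npz');o=dict(ee_rot=z['q'],position=z['p']);C=cal('wrist',o)
print('far bend',tri(cal('top'),(314.9,201.3),C,(316,184.8)))
# scene/wrist tri of hook tip top
print('tip',tri(cal('scene'),(265+188/3,90+238/3),C,(365+110/5,225+248/5)))
print('strip end bottom',tri(cal('scene'),(265+180/3,90+258/3),C,(365+92/5,225+150/5)))
o=get_obs();d=np.array([np.cos(.11),-np.sin(.11),0]);g=np.array([.478,.0115,.155])-.036*d
rot=Rt(-.11,.53);tz=rot.as_matrix()[:,2]
print('grasp',g);delta(o,g-.0*tz+[0,0,0],rot);delta(o,g-.08*tz,rot)
E
```

```text
far bend (array([0.54190357, 0.00434121, 0.14401513]), np.float64(0.0002320742390593684))
tip (array([0.62625144, 0.0823852 , 0.2327203 ]), np.float64(0.0027919108724205853))
strip end bottom (array([0.61470426, 0.08189989, 0.21261379]), np.float64(0.005291808366620903))
grasp [0.44221758 0.01545202 0.155     ]
shift now-axes [ 0.364 -0.036  0.764]
turn [ 0.003  -0.0403 -0.0141] shift after [ 0.41  -0.025  0.741]
shift now-axes [ 0.388 -0.035  0.365]
turn [ 0.003  -0.0403 -0.0141] shift after [ 0.41  -0.025  0.341]
```

Request:
send_rows --plan '[[[0,0,0,0.05,-0.004,0.046,1],[0,0,0,0.05,-0.004,0.046,1],[0,0,0,0.05,-0.004,0.046,1],[0,0,0,0.05,-0.004,0.046,1],[0,0,0,0.05,-0.005,0.046,1],[0,0,0,0.05,-0.005,0.046,1],[0,0,0,0.05,-0.005,0.046,1],[0,0,0,0.05,-0.005,0.046,1],[0,-0.02,-0.007,0,0,0,1],[0,-0.02,-0.007,0,0,0,1],[0,0,0,0,0,0,1],[0,0,0,0,0,0,1]]]'

```text
clock: 3.65
position: [0.425, 0.026, 0.2198]
ee_rot: [0.051, 0.966, -0.013, 0.253]
ft_force: [-1.3, -0.9, -0.3]
grip_width: 0.999
grasp_force: 0.0
```

```bash
python3 - <<'E'
from h import *
o=get_obs();print(np.round(o['joint_pos'],3),o['position'],o['ft_force'])
m=R.from_quat(o['ee_rot']).as_matrix();print(m.round(3))
g=np.array([.4422,.0155,.155]);rot=Rt(-.11,.56);delta(o,g,rot)
E
```

```text
[-0.074 -0.499 -0.199  2.33   0.118  0.826  1.135] [0.42495419 0.02600796 0.21982923] [-1.31665992 -0.86409168 -0.26343344]
[[-0.867  0.105  0.487]
 [ 0.091  0.995 -0.051]
 [-0.49  -0.    -0.872]]
shift now-axes [ 0.079 -0.043  0.327]
turn [ 0.0017 -0.032   0.003 ] shift after [ 0.095 -0.043  0.323]
```

Request:
send_rows --plan '[[[0,0,0,0.008,-0.0043,0.034,1],[0,0,0,0.008,-0.0043,0.034,1],[0,0,0,0.008,-0.0043,0.034,1],[0,0,0,0.008,-0.0043,0.034,1],[0,0,0,0.008,-0.0043,0.034,1],[0,0,0,0.008,-0.0043,0.034,1],[0,0,0,0.008,-0.0043,0.034,1],[0,0,0,0.008,-0.0043,0.034,1],[0,0,0,0.008,-0.0043,0.034,1],[0,0,0,0.008,-0.0043,0.034,1],[0,0,0,0,0,0,1],[0,0,0,0,0,0,1]]]'

```text
clock: 4.65
position: [0.4435, 0.0137, 0.1522]
ee_rot: [0.052, 0.966, -0.014, 0.253]
ft_force: [0.2, -0.3, 0.9]
grip_width: 1.0
grasp_force: 0.0
```

```bash
python3 - <<'E'
from h import *
o=get_obs();print(np.round(o['joint_pos'],3),o['position'],o['ft_force'])
m=R.from_quat(o['ee_rot']).as_matrix();print(m.round(3))
g=np.array([.4422,.0155,.155]);rot=Rt(-.11,.56);delta(o,g+.002*m[:,2],rot)
im=optics.camera('wrist');np.savez('pics/w2.npz',im=im,q=o['ee_rot'],p=o['position']);cv2.imwrite('pics/w2.png',im[:,:,::-1])
C=cal('wrist',o);print('tcp px',proj(C,o['position']),'grasp',proj(C,g))
im=optics.camera('scene');cv2.imwrite('pics/s2.png',im[:,:,::-1])
E
```

```text
[-0.021 -0.372 -0.219  2.403  0.159  0.625  1.111] [0.44347806 0.01369256 0.15221935] [ 0.20229857 -0.34614167  0.91085759]
[[-0.867  0.108  0.487]
 [ 0.094  0.994 -0.054]
 [-0.49  -0.001 -0.872]]
shift now-axes [-0.     0.008 -0.006]
turn [ 0.     -0.0318  0.0014] shift after [-0.001  0.008 -0.006]
tcp px [320.58936764 249.00556582] grasp [323.54884555 251.63796623]
```

View pics/w2.png

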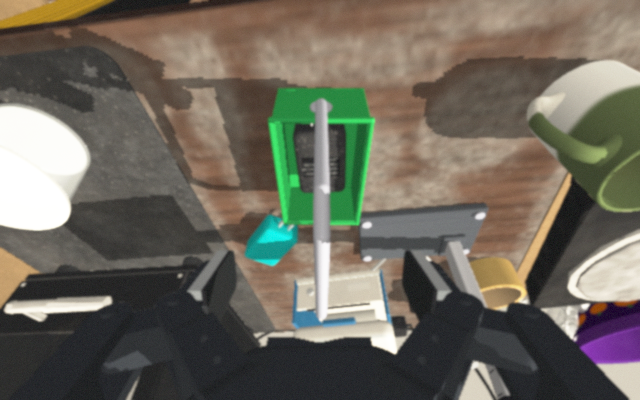

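The bar runs down column 321, centred between the fingers (215 to 430), with the near bend at about row 190. I check where along the bar the grip would fall.

```bash
python3 - <<'E'
from h import *
z=np.load('pics/w2.npz');o=dict(ee_rot=z['q'],position=z['p']);C=cal('wrist',o)
c=np.array([.478,.0115,0]);d=np.array([np.cos(.11),-np.sin(.11),0])
for k,zz in((-.063,.135),(-.063,.142),(-.05,.155),(-.036,.155),(0,.155),(.05,.155),(.063,.142),(.06,.057),(-.06,.057)):print(k,zz,proj(C,c+k*d+[0,0,zz]).round(1))
E
```

```text
-0.063 0.135 [323.8 192.8]
-0.063 0.142 [323.9 202.1]
-0.05 0.155 [323.8 236.7]
-0.036 0.155 [323.5 251.7]
0 0.155 [322.7 282.6]
0.05 0.155 [322.  313.7]
0.063 0.142 [321.7 304.7]
0.06 0.057 [321.3 224.6]
-0.06 0.057 [322.5 122.4]
```

Request:
send_rows --plan '[[[0,0,0,0,0,0,0.6],[0,0,0,0,0,0,0.3],[0,0,0,0,0,0,0.2],[0,0,0,0,0,0,0.1],[0,0,0,0,0,0,0],[0,0,0,0,0,0,0],[0,0,0,0,0,0,0],[0,0,0,0,0,0,0],[0,0,0,0,0,0,0],[0,0,0,0,0,0,0],[0,0,0,0,0,0,0]]]' --squeeze 90

```text
clock: 5.67
position: [0.4443, 0.0145, 0.1538]
ee_rot: [0.052, 0.966, -0.014, 0.254]
ft_force: [-5.2, 2.4, 7.9]
grip_width: 0.022
grasp_force: 82.9
```

```bash
python3 - <<'E'
from h import *
o=get_obs();print(o['grip_width'],o['grasp_force'],o['ft_force'],o['position'])
m=R.from_quat(o['ee_rot']).as_matrix()
print('up 10cm in tool units',(m.T@[0,0,.1]/.2).round(3))
E
```

```text
0.02188625370361361 82.88864728063345 [-5.24085771  2.36714703  7.92750811] [0.44432109 0.01447018 0.15376748]
up 10cm in tool units [-0.246 -0.    -0.435]
```

```bash
python3 - <<'E'
from h import *
a=optics.camera('wrist')[80:380,180:460];b=optics.camera('scene')[190:300,250:360]
b=cv2.resize(b,None,fx=4,fy=4,interpolation=cv2.INTER_CUBIC)
out=np.zeros((440,724,3),np.uint8);out[:300,:280]=a;out[:,284:]=b;cv2.imwrite('pics/g3.png',out[:,:,::-1])
E
```

```text
(no output)
```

View pics/g3.png

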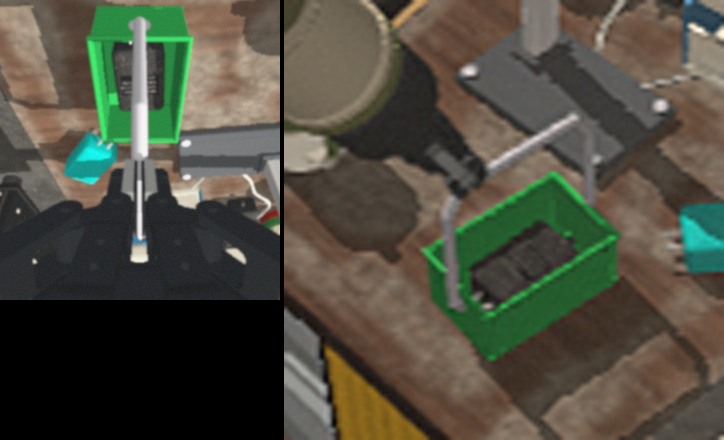

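The crop shows both pads closed on the bar near its near bend, middle free, with the charger still in the box. I lift a little and check the hold.

Request:
send_rows --plan '[[[0,0,0,-0.0062,0,-0.0109,0],[0,0,0,-0.0123,0,-0.0218,0],[0,0,0,-0.0123,0,-0.0218,0],[0,0,0,-0.0123,0,-0.0218,0],[0,0,0,-0.0123,0,-0.0218,0],[0,0,0,-0.0062,0,-0.0109,0],[0,0,0,0,0,0,0],[0,0,0,0,0,0,0],[0,0,0,0,0,0,0]]]'

```text
clock: 6.52
position: [0.4435, 0.0138, 0.1775]
ee_rot: [0.052, 0.966, -0.014, 0.253]
ft_force: [0.7, -0.2, -0.3]
grip_width: -0.001
grasp_force: 0.0
```

```bash
python3 - <<'E'
from h import *
o=get_obs();print(o['grip_width'],o['grasp_force'],o['ft_force'],o['torque'],o['position'],np.round(o['joint_pos'],3))
a=optics.camera('wrist')[80:380,180:460];b=optics.camera('scene')[180:290,250:360]
b=cv2.resize(b,None,fx=4,fy=4,interpolation=cv2.INTER_CUBIC)
out=np.zeros((440,724,3),np.uint8);out[:300,:280]=a;out[:,284:]=b;cv2.imwrite('pics/g4.png',out[:,:,::-1])
E
```

```text
-0.0010827272897668708 0.0 [ 0.70520858 -0.20942228 -0.3323895 ] [ 0.00610895  0.50226654 -0.02342643] [0.44353612 0.01381404 0.17750012] [-0.031 -0.406 -0.204  2.368  0.138  0.692  1.139]
```

View pics/g4.png

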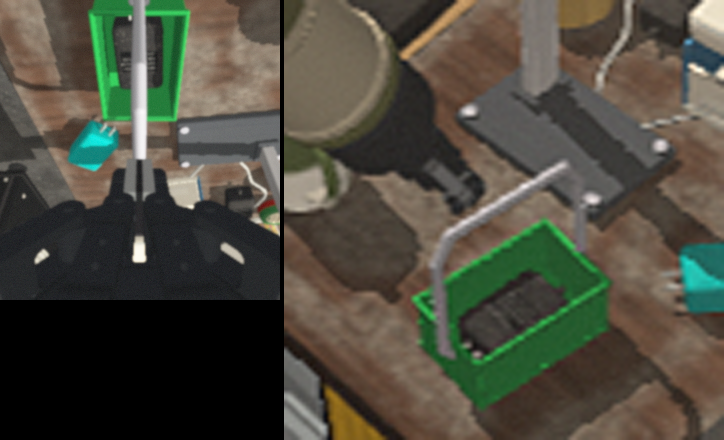

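The fingers slid off the bar upward: in this crop the bar is back under the closed tips, box unmoved. So the bar was only at the fingertips, and I re-measure its height from the ridge lines in two views.

```bash
python3 - <<'E'
from h import *
s=np.load('pics/scene0.npy').astype(int);CS=cal('scene');z=np.load('pics/w1.npz');C=cal('wrist',dict(ee_rot=z['q'],position=z['p']));w=z['im'].astype(int);CT=cal('top')
def plane(C,v):
    o,d1=ray(C,v[2:]);_,d2=ray(C,v[2:]+30*v[:2]);n=np.cross(d1,d2);n/=np.linalg.norm(n);return n,n@o
# scene ridge
pts=[]
for c in range(296,322):
    y0=int(round(90+(437-(c-265)*3*0+ -((c-293)*3)*0.5)/3)) # ~ slope
    g=s[y0-6:y0+7,c];b=g.min(1)-0.0;sat=g.max(1)-g.min(1)
    k=np.clip(b-np.percentile(b,50),0,None)*(sat<45);
    if k.sum()>0:pts.append((c,y0-6+(k*np.arange(13)).sum()/k.sum()))
pts=np.array(pts);print(pts.round(1).tolist())
pts=pts[(pts[:,0]>=299)&(pts[:,0]<=319)]
vs=cv2.fitLine(pts.astype(np.float32),cv2.DIST_HUBER,0,.01,.01).ravel();print('resid',vs)
wp=[]
for r in list(range(115,143))+list(range(166,180)):
    g=w[r,302:330];b=g.min(1);k=np.clip(b-b.max()*.75,0,None);wp.append((302+(k*np.arange(28)).sum()/k.sum(),r))
vw=cv2.fitLine(np.array(wp,np.float32),cv2.DIST_HUBER,0,.01,.01).ravel();print(vw)
n1,a1=plane(CS,vs);n2,a2=plane(C,vw);d=np.cross(n1,n2);d*=np.sign(d[0])/np.linalg.norm(d)
for x in(.442,.478,.52):print(np.linalg.solve([n1,n2,[1,0,0]],[a1,a2,x]).round(4))
print(d)
c=np.array([.478,.0115,0]);e=np.array([np.cos(.11),-np.sin(.11),0])
for k in(-.05,0,.05):print(proj(CS,c+k*e+[0,0,.155]).round(1))
E
```

```text
[[296.0, 234.0], [297.0, 233.5], [298.0, 232.5], [299.0, 231.8], [300.0, 231.4], [301.0, 231.1], [302.0, 230.4], [303.0, 230.1], [304.0, 229.3], [305.0, 228.6], [306.0, 227.7], [307.0, 227.4], [308.0, 227.3], [309.0, 227.0], [310.0, 226.1], [311.0, 225.6], [312.0, 225.0], [313.0, 224.2], [314.0, 223.6], [315.0, 223.2], [316.0, 222.9], [317.0, 222.3], [318.0, 221.3], [319.0, 220.6], [320.0, 220.0], [321.0, 219.3]]
resid [  0.8744266   -0.48515782 308.9        226.56506   ]
[3.8955204e-02 9.9924093e-01 3.1542950e+02 1.4750000e+02]
[0.442  0.016  0.1586]
[0.478  0.0122 0.157 ]
[0.52   0.0078 0.155 ]
[ 0.99351554 -0.10418184 -0.04553041]
[293.6 236.2]
[308.1 227.7]
[322.2 219.4]
```

```bash
python3 - <<'E'
from h import *
o=get_obs();m=R.from_quat(o['ee_rot']).as_matrix();p=o['position'];C=cal('wrist',o);CS=cal('scene')
for k in(-.06,-.02,-.002,0,.01,.017,.025):
    q=p+k*m[:,2];u=proj(C,q);v=proj(CS,q);print(k,'wcrop',(u-[180,80]).round(1),'scrop',((v-[250,180])*4+[284,0]).round(1))
a=cv2.imread('pics/g4.png');big=cv2.resize(a[130:300,60:220],None,fx=3.2,fy=3.2,interpolation=cv2.INTER_CUBIC)
b=cv2.resize(a[120:280,400:500],None,fx=2.8,fy=3.2)
out=np.zeros((544,795,3),np.uint8);out[:big.shape[0],:512]=big;out[:512,515:795]=b;cv2.imwrite('pics/g4b.png',cv2.convertScaleAbs(out,alpha=1.6,beta=20))
E
```

```text
-0.06 wcrop [141.5 241. ] scrop [437.  162.5]
-0.02 wcrop [140.8 186.6] scrop [463.7 183.8]
-0.002 wcrop [140.6 170.6] scrop [475.3 193. ]
0 wcrop [140.6 169. ] scrop [476.6 194. ]
0.01 wcrop [140.5 161.6] scrop [482.9 199.1]
0.017 wcrop [140.4 157. ] scrop [487.3 202.5]
0.025 wcrop [140.4 152. ] scrop [492.2 206.5]
```

View pics/g4b.png

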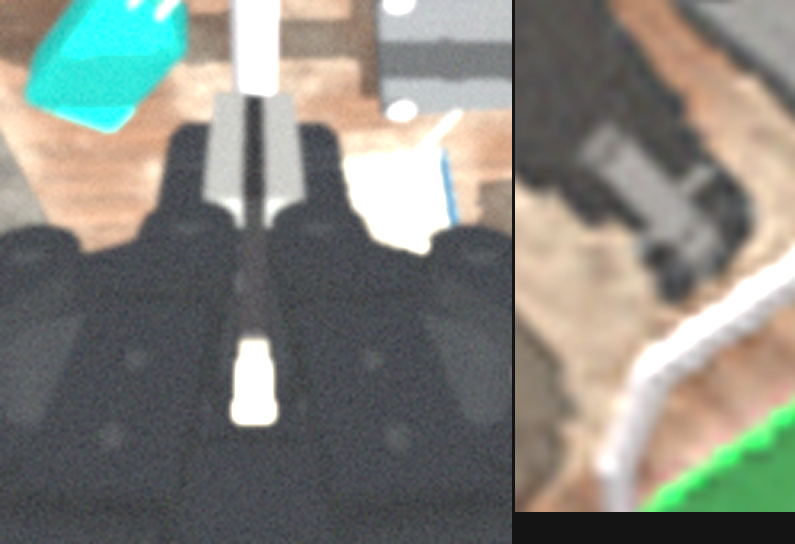

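```bash
python3 - <<'E'
from h import *
L=lambda f:(lambda z:(cal('wrist',dict(ee_rot=z['q'],position=z['p'])),z['im']))(np.load(f))
C1,a=L('pics/w1.npz');C2,b=L('pics/w2.npz');CS=cal('scene')
print('crease',tri(C1,(313,102),C2,(321,190)));print('far',tri(C1,(315.8,184.5),C2,(321.5,318)))
for n,u in(('crease',(313,102)),('far',(315.8,184.5))):pass
# leg foot points: near leg at rim in w1 (313,48), w2 (320.5,103)
print('near leg low',tri(C1,(313,50),C2,(320.5,105)))
print('near-bend scene/w2',tri(CS,(265+85/3,90+440/3),C2,(321,190)), tri(CS,(265+85/3,90+440/3),C1,(313,102)))
print('far bend scene/w2',tri(CS,(265+178/3,90+390/3),C2,(321.5,318)))
i=b[150:330,310:335].astype(int)
print([(r+150,int(i[r].min(1).max()),int((i[r].min(1)>.75*i[r].min(1).max()).sum())) for r in range(0,180,8)])
E
```

```text
crease (array([0.45592745, 0.01277108, 0.0901441 ]), np.float64(0.00029101241445993165))
far (array([0.53002638, 0.00544541, 0.1574019 ]), np.float64(0.00014451897013147475))
near leg low (array([0.41128766, 0.01816494, 0.04381338]), np.float64(0.0016386254336139064))
near-bend scene/w2 (array([0.4259603 , 0.02066624, 0.1358805 ]), np.float64(0.02142765794447677)) (array([0.42706182, 0.01686073, 0.15437672]), np.float64(0.00014898084377499605))
far bend scene/w2 (array([0.53264577, 0.00333724, 0.15442505]), np.float64(0.004953337558776572))
[(150, 206, 8), (158, 204, 8), (166, 206, 8), (174, 207, 9), (182, 204, 10), (190, 242, 8), (198, 173, 14), (206, 172, 15), (214, 172, 15), (222, 173, 15), (230, 174, 14), (238, 173, 14), (246, 250, 12), (254, 250, 12), (262, 250, 12), (270, 250, 11), (278, 250, 17), (286, 250, 12), (294, 250, 15), (302, 250, 11), (310, 250, 16), (318, 240, 7), (326, 154, 23)]
```

The fingers are shut with their tips just above the bar, and tip geometry agrees with the text. I reopen, then check numerically whether the caddy moved.

Request:
send_rows --plan '[[[0,0,0,-0.006,0,-0.011,0],[0,0,0,-0.006,0,-0.011,1],[0,0,0,0,0,0,1],[0,0,0,0,0,0,1],[0,0,0,0,0,0,1],[0,0,0,0,0,0,1],[0,0,0,0,0,0,1]]]'

```text
clock: 7.2
position: [0.4436, 0.0139, 0.1827]
ee_rot: [0.052, 0.966, -0.014, 0.253]
ft_force: [0.7, -0.5, 0.6]
grip_width: 0.845
grasp_force: 0.0
```

```bash
cat > m.py <<'E'
from h import *
def meas(tag):
    o=get_obs();im=optics.camera('wrist');t=optics.camera('top');s=optics.camera('scene');np.savez(f'pics/{tag}.npz',im=im,q=o['ee_rot'],p=o['position'],t=t,s=s)
    C=cal('wrist',o);w=im.astype(int)
    c=np.array([.478,.0115,0]);e=np.array([np.cos(.11),-np.sin(.11),0])
    print(o['position'],o['grip_width'],o['ft_force'])
    for k in(-.036,-.02,0,.02,.04):
        u=proj(C,c+k*e+[0,0,.155]);r=int(round(u[1]));x0=int(u[0])-14
        if r>398:continue
        b=w[r,x0:x0+28].min(1);q=np.clip(b-b.max()*.8,0,None);print(k,u.round(1),'seen col',((q*np.arange(28)).sum()/q.sum()+x0).round(1))
    u=proj(C,c+.05*e+[0,0,.155]);x=int(round(u[0]));print('far end pred',u.round(1),'seen col profile',[int(w[r,x-2:x+3].min(1).mean()) for r in range(int(u[1])-6,int(u[1])+12)])
    h=cv2.cvtColor(t,cv2.COLOR_RGB2HSV);m=cv2.inRange(h,(50,130,60),(75,255,255));mm=np.zeros_like(m);mm[195:260,285:340]=m[195:260,285:340];ys,xs=np.nonzero(mm);print('top green',xs.min(),xs.max(),ys.min(),ys.max())
E
python3 -c "
from m import *
meas('w5')
t=np.load('pics/top0.npy');h=cv2.cvtColor(t,cv2.COLOR_RGB2HSV);m=cv2.inRange(h,(50,130,60),(75,255,255));ys,xs=np.nonzero(m[195:260,285:340]);print(xs.min()+285,xs.max()+285,ys.min()+195,ys.max()+195)"
```

```text
[0.44357014 0.01390027 0.18268733] 0.845039750149776 [ 0.67662779 -0.47162211  0.6279006 ]
-0.036 [322.6 211.4] seen col 324.4
-0.02 [322.4 227.1] seen col 321.2
0 [322.1 244.3] seen col 321.3
0.02 [321.8 259.2] seen col 321.2
0.04 [321.6 272.3] seen col 321.2
far end pred [321.5 278.3] seen col profile [226, 226, 223, 216, 200, 174, 157, 152, 152, 154, 151, 152, 151, 151, 152, 152, 143, 116]
top green 299 327 208 246
298 327 205 247
```

```bash
python3 - <<'E'
from h import *
z=np.load('pics/w5.npz');CT=cal('top');CS=cal('scene')
for n,t,s in(('before',np.load('pics/top0.npy'),np.load('pics/scene0.npy')),('now',z['t'],z['s'])):
    for nm,im,b in(('top',t,(285,195,340,260)),('scene',s,(270,220,350,290))):
        h=cv2.cvtColor(im,cv2.COLOR_RGB2HSV);m=cv2.inRange(h,(50,130,60),(75,255,255))[b[1]:b[3],b[0]:b[2]]
        ys,xs=np.nonzero(m);xs+=b[0];ys+=b[1]
        r=cv2.minAreaRect(np.c_[xs,ys].astype(np.float32));p=cv2.boxPoints(r)
        print(n,nm,len(xs),xs.min(),xs.max(),ys.min(),ys.max(),[q.round(4).tolist() for q in [onz(cal(nm),v,.057)[:2] for v in p]] if nm=='top' else '')
a=np.hstack([t0[190:265,270:350] for t0 in(np.load('pics/top0.npy'),z['t'])]);b=np.hstack([t0[200:295,265:345] for t0 in(np.load('pics/scene0.npy'),z['s'])])
out=np.vstack([a,b]);out=cv2.resize(out,None,fx=3.5,fy=3.5,interpolation=cv2.INTER_CUBIC);print(out.shape);cv2.imwrite('pics/cmp.png',out[:,:,::-1])
E
```

```text
before top 521 298 327 205 247 [[0.4221, 0.0565], [0.5426, 0.0435], [0.5337, -0.0351], [0.4133, -0.0212]]
before scene 930 285 332 233 279 
now top 451 299 327 208 246 [[0.4201, 0.0544], [0.5329, 0.0432], [0.5247, -0.0347], [0.4121, -0.0226]]
now scene 949 282 331 235 281 
(595, 560, 3)
```

View pics/cmp.png

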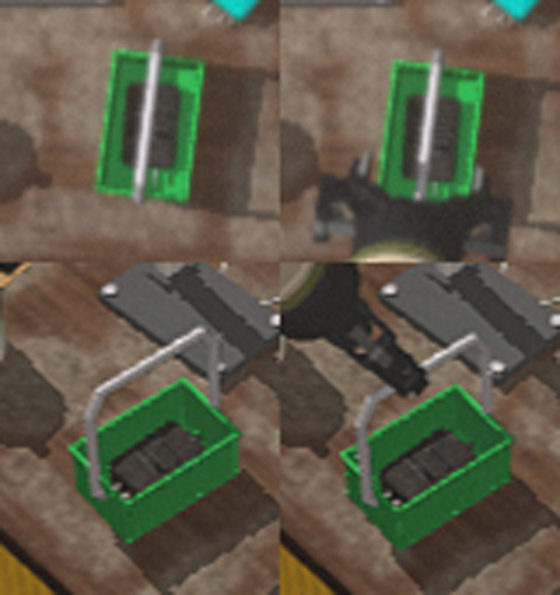

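The left column is before and the right is now: the caddy slid about 9 mm toward the robot, still upright with the charger in it. The grip read 0.022 on a 9 mm bar, so the tips splayed around it. I go deeper along the tool, with the new position and less grip at first.

```bash
python3 - <<'E'
from h import *
o=get_obs();print(o['grip_width']);delta(o,[.4365,.0148,.149],Rt(-.107,.51))
E
```

```text
1.0012009920718334
shift now-axes [0.114 0.001 0.129]
turn [-0.0008  0.0021 -0.0002] shift after [0.113 0.001 0.13 ]
```

Request:
send_rows --plan '[[[0,0,0,0.036,0,0,1],[0,0,0,0.016,0,0.022,1],[0,0,0,0.016,0,0.022,1],[0,0,0,0.016,0,0.022,1],[0,0,0,0.015,0,0.022,1],[0,0,0,0.015,0,0.021,1],[0,0,0,0,0,0.02,1],[0,0,0,0,0,0,1],[0,0,0,0,0,0,1]]]'

```text
clock: 8.1
position: [0.4362, 0.0142, 0.1486]
ee_rot: [0.053, 0.966, -0.014, 0.253]
ft_force: [0.6, -0.5, 1.1]
grip_width: 0.997
grasp_force: 0.0
```

```bash
python3 - <<'E'
from h import *
o=get_obs();print(np.round(o['joint_pos'],3),o['position'],o['ft_force']);print(R.from_quat(o['ee_rot']).as_matrix().round(3));delta(o,[.4365,.0148,.149],Rt(-.107,.51))
im=optics.camera('wrist').astype(int);C=cal('wrist',o)
c=np.array([.469,.0112,.155]);e=np.array([np.cos(.107),-np.sin(.107),0])
for k in(-.036,-.02,0,.02,.04,.05):
    u=proj(C,c+k*e);r=int(u[1]);x0=int(u[0])-12;b=im[r,x0:x0+25].min(1);q=np.clip(b-b.max()*.8,0,None);print(k,u.round(1),((q*np.arange(25)).sum()/q.sum()+x0).round(1))
u=proj(C,c+.05*e);x=321;print([int(im[r,x-2:x+3].min(1).mean()) for r in range(int(u[1])-6,int(u[1])+14)])
E
```

```text
[ 0.091 -0.389 -0.318  2.417  0.083  0.612  1.172] [0.43623618 0.0141544  0.14859147] [ 0.61117265 -0.53108411  1.09520964]
[[-0.866  0.109  0.487]
 [ 0.094  0.994 -0.054]
 [-0.49  -0.001 -0.872]]
shift now-axes [-0.002  0.003 -0.001]
turn [-0.0013  0.0016 -0.0008] shift after [-0.002  0.003 -0.001]
-0.036 [321.7 255.5] 322.1
-0.02 [321.5 270.5] 322.2
0 [321.4 286.6] 321.6
0.02 [321.2 300.3] 322.1
0.04 [321.1 312.2] 321.8
0.05 [321.1 317.5] 321.8
[245, 245, 244, 244, 245, 244, 245, 245, 244, 242, 237, 226, 207, 173, 113, 73, 64, 76, 103, 135]
```

Request:
send_rows --plan '[[[0,0,0,0,0,0,0.5],[0,0,0,0,0,0,0.3],[0,0,0,0,0,0,0.2],[0,0,0,0,0,0,0.15],[0,0,0,0,0,0,0.1],[0,0,0,0,0,0,0.08],[0,0,0,0,0,0,0.05],[0,0,0,0,0,0,0.05]]]' --squeeze 35

```text
clock: 8.82
position: [0.4365, 0.0146, 0.1492]
ee_rot: [0.052, 0.966, -0.014, 0.253]
ft_force: [-2.3, -0.2, 2.6]
grip_width: 0.078
grasp_force: 34.2
```

Request:
send_rows --plan '[[[0,0,0,0,0,0,0],[0,0,0,0,0,0,0],[0,0,0,0,0,0,0],[0,0,0,0,0,0,0]]]'

```text
clock: 9.15
position: [0.4365, 0.0146, 0.1492]
ee_rot: [0.052, 0.966, -0.014, 0.253]
ft_force: [-3.6, -1.3, 4.4]
grip_width: 0.079
grasp_force: 34.3
```

Request:
send_rows --plan '[[[0,0,0,0,0,0,0],[0,0,0,0,0,0,0],[0,0,0,0,0,0,0],[0,0,0,0,0,0,0]]]' --squeeze 60

```text
clock: 9.48
position: [0.4366, 0.0146, 0.1494]
ee_rot: [0.052, 0.966, -0.014, 0.254]
ft_force: [-3.9, -0.9, 5.1]
grip_width: 0.057
grasp_force: 59.0
```

```bash
python3 - <<'E'
from h import *
im=optics.camera('wrist').astype(int);o=get_obs();C=cal('wrist',o);np.savez('pics/w6.npz',im=im.astype(np.uint8),q=o['ee_rot'],p=o['position'])
g=cv2.imread('pics/g3.png')[:300,:280].astype(int)
for r in range(216,330,6):
    print(r,''.join('#' if v>200 else '+' if v>140 else '-' if v>80 else '.' for v in im[r,295:348].min(1)),'  |  ',''.join('#' if v>200 else '+' if v>140 else '-' if v>80 else '.' for v in g[r-80,115:168].min(1)))
m=R.from_quat(o['ee_rot']).as_matrix()
for x,zz in((11,17),(11,0),(11,-8),(0,-8),(-11,17)):print(x,zz,proj(C,o['position']+m@np.array([x,0,zz])/1000).round(0))
E
```

```text
216 ...............--++++++#########+-...................   |   ................-++++++#########+-...................
222 ...............--+++++###########--..................   |   ....------.--.---+++++###########+-------------------
228 -----------------+++++###########+-------------------   |   ...............---++++###########+----------------...
234 ...............--++++++##########+-----------------..   |   ..--...........---++++++++######+--.--..-------......
240 .....------------++++++++++++++-------------.--......   |   .----------------------+++---------------------------
246 ...-------------...--+++++++--..---------------------   |   --------------------..--+--..------------------------
252 .....-----------...-++++++++--...-----------.........   |   ........------------..--+--..------------............
258 ....-----------....--+++++++--....-----------........   |   .......------------...--+--...-----------............
264 ...------------....--+++++++--....------------.......   |   .......------------..-+###+-..------------...........
270 ..----+++------....-+########+-...
[... 530 characters left out ...]
.....................
300 ..................--++########+-.....................   |   .....................-+###+-.........................
306 ..................--++########+-.....................   |   .....................-+###+-.........................
312 ..............------++########+-.....................   |   .....................-+###+-.........................
318 ...................-++########+++--..................   |   ......................-+###+---......................
324 ........................-+++--.......................   |   .................------+++------.....................
11 17 [320. 221.]
11 0 [321. 231.]
11 -8 [321. 237.]
0 -8 [321. 256.]
-11 17 [320. 253.]
```

The profile shows the full bar width between the pads this time (9 px, against 4 px at the failed grip). I lift slowly.

Request:
send_rows --plan '[[[0,0,0,0,0,0,0],[0,0,0,0,0,0,0],[0,0,0,-0.005,0,-0.009,0],[0,0,0,-0.005,0,-0.009,0],[0,0,0,-0.005,0,-0.009,0],[0,0,0,-0.005,0,-0.009,0],[0,0,0,-0.005,0,-0.009,0],[0,0,0,-0.005,0,-0.009,0],[0,0,0,0,0,0,0],[0,0,0,0,0,0,0]]]' --squeeze 70

```text
clock: 10.37
position: [0.4364, 0.0147, 0.1616]
ee_rot: [0.052, 0.966, -0.014, 0.254]
ft_force: [-0.1, -0.0, -2.8]
grip_width: 0.058
grasp_force: 68.9
```

```bash
cat > lk.py <<'E'
from h import *
def look(tag):
    o=get_obs();im=optics.camera('wrist').astype(int);C=cal('wrist',o);np.savez('pics/'+tag,im=im.astype(np.uint8),q=o['ee_rot'],p=o['position'])
    print(o['clock'],o['position'].round(4) if hasattr(o['position'],'round') else o['position'],'F',np.round(o['ft_force'],1),'T',np.round(o['torque'],2),'w',round(o['grip_width'],3),round(o['grasp_force'],1),np.round(o['joint_pos'],2))
    c=[int(im[r,318:326].min(1).mean()) for r in range(312,334)];print('far end rows312+',c)
    h=cv2.cvtColor(im.astype(np.uint8),cv2.COLOR_RGB2HSV);m=cv2.inRange(h,(50,130,60),(75,255,255));m[:,:240]=0;m[:,400:]=0;m[240:]=0
    ys,xs=np.nonzero(m);p=cv2.boxPoints(cv2.minAreaRect(np.c_[xs,ys].astype(np.float32)));print('green',xs.min(),xs.max(),ys.min(),ys.max(),p.round(0).tolist())
    return o
E
python3 -c "
from lk import *
look('w7')
im=np.load('pics/w6.npz')['im'];h=cv2.cvtColor(im,cv2.COLOR_RGB2HSV);m=cv2.inRange(h,(50,130,60),(75,255,255));m[:,:240]=0;m[:,400:]=0;m[240:]=0
ys,xs=np.nonzero(m);print('before',xs.min(),xs.max(),ys.min(),ys.max(),[int(im[r,318:326].min(1).mean()) for r in range(312,334)])"
```

```text
10.3667 [0.4364 0.0147 0.1616] F [-0.1 -0.  -2.8] T [ 0.08  0.91 -0.03] w 0.058 68.9 [ 0.08 -0.41 -0.31  2.4   0.07  0.65  1.19]
far end rows312+ [222, 221, 216, 206, 182, 143, 103, 84, 96, 121, 143, 155, 162, 169, 172, 173, 175, 176, 177, 183, 190, 200]
green 265 373 81 220 [[265.0, 81.0], [373.0, 81.0], [373.0, 220.0], [265.0, 220.0]]
before 265 372 87 225 [237, 238, 238, 239, 238, 236, 232, 226, 216, 202, 185, 160, 113, 75, 63, 74, 97, 126, 147, 162, 171, 177]
```

```bash
cat >> lk.py <<'E'
def rows(o,pitch,depth=.007):
    C=cal('wrist',o);m=R.from_quat(o['ee_rot']).as_matrix();g=np.array(o['position'])-depth*m[:,2]
    yaw=np.arctan2(m[1,2],m[0,2]);Q=R.from_rotvec([0,0,yaw])*R.from_rotvec([0,pitch,0])
    P=lambda x,y,z:proj(C,g+Q.apply([x+.036,y,z-.155])).round(1).tolist()
    return dict(far=P(.05,0,.155),rimfar=P(.06,0,.057),rimnear=P(-.06,0,.057),botnear=P(-.06,0,0))
E
python3 -c "
from lk import *
for f in('w6','w7'):
    z=np.load('pics/'+f+'.npz');o=dict(ee_rot=z['q'],position=z['p'])
    for p in(0,.03,.06,.09,.12):print(f,p,rows(o,p))"
```

```text
w6 0 {'far': [320.0, 316.8], 'rimfar': [319.8, 225.7], 'rimnear': [320.3, 122.2], 'botnear': [320.1, 87.6]}
w6 0.03 {'far': [320.0, 313.4], 'rimfar': [319.8, 221.8], 'rimnear': [320.4, 119.1], 'botnear': [320.2, 82.7]}
w6 0.06 {'far': [320.0, 310.1], 'rimfar': [319.8, 217.8], 'rimnear': [320.4, 116.1], 'botnear': [320.2, 77.7]}
w6 0.09 {'far': [320.0, 306.8], 'rimfar': [319.8, 213.9], 'rimnear': [320.4, 113.1], 'botnear': [320.2, 72.7]}
w6 0.12 {'far': [320.0, 303.5], 'rimfar': [319.8, 210.0], 'rimnear': [320.4, 110.0], 'botnear': [320.3, 67.6]}
w7 0 {'far': [320.0, 316.8], 'rimfar': [319.8, 225.8], 'rimnear': [320.3, 122.2], 'botnear': [320.1, 87.6]}
w7 0.03 {'far': [320.0, 313.5], 'rimfar': [319.8, 221.8], 'rimnear': [320.4, 119.2], 'botnear': [320.2, 82.7]}
w7 0.06 {'far': [320.0, 310.1], 'rimfar': [319.8, 217.8], 'rimnear': [320.4, 116.1], 'botnear': [320.2, 77.7]}
w7 0.09 {'far': [320.0, 306.8], 'rimfar': [319.8, 213.9], 'rimnear': [320.4, 113.1], 'botnear': [320.2, 72.7]}
w7 0.12 {'far': [320.0, 303.5], 'rimfar': [319.8, 210.0], 'rimnear': [320.4, 110.0], 'botnear': [320.2, 67.6]}
```

The caddy is airborne (2.8 N) with about 2.6° far-end droop. I keep lifting, then level it with a bit more lean.

Request:
send_rows --plan '[[[0,0,0,-0.006,0,-0.011,0],[0,0,0,-0.0123,0,-0.0218,0],[0,0,0,-0.0123,0,-0.0218,0],[0,0,0,-0.0123,0,-0.0218,0],[0,0,0,-0.0123,0,-0.0218,0],[0,0,0,-0.0123,0,-0.0218,0],[0,0,0,-0.0123,0,-0.0218,0],[0,0,0,-0.0123,0,-0.0218,0],[0,0,0,-0.0123,0,-0.0218,0],[0,0,0,-0.0123,0,-0.0218,0],[0,0,0,-0.0123,0,-0.0218,0],[0,0,0,-0.0123,0,-0.0218,0],[0,0,0,-0.0123,0,-0.0218,0],[0,0,0,-0.0123,0,-0.0218,0],[0,0,0,-0.0123,0,-0.0218,0],[0,0,0,-0.0123,0,-0.0218,0],[0,0,0,-0.0123,0,-0.0218,0],[0,0,0,-0.0123,0,-0.0218,0],[0,0,0,-0.006,0,-0.011,0],[0,0,0,0,0,0,0]]]'

```text
clock: 12.08
position: [0.4367, 0.0148, 0.2524]
ee_rot: [0.052, 0.966, -0.014, 0.254]
ft_force: [0.1, -0.0, -3.1]
grip_width: 0.06
grasp_force: 68.8
```

```bash
python3 -c "
from lk import *
o=look('w8');print(rows(o,0)['far'],rows(o,.05))
delta(o,[.53,.037,.25],Rt(.022,.56));delta(o,[.5957,.0373,.25],Rt(.022,.56))"
```

```text
12.0833 [0.4367 0.0148 0.2524] F [ 0.1 -0.  -3.1] T [ 0.13  0.86 -0.04] w 0.06 68.8 [ 0.04 -0.49 -0.23  2.26  0.05  0.87  1.24]
far end rows312+ [207, 206, 204, 206, 211, 213, 217, 216, 211, 206, 201, 194, 186, 176, 170, 168, 169, 170, 170, 169, 170, 169]
green 265 373 82 219 [[265.0, 82.0], [373.0, 82.0], [373.0, 219.0], [265.0, 219.0]]
[320.1, 316.7] {'far': [320.1, 311.2], 'rimfar': [319.8, 219.1], 'rimnear': [320.3, 117.0], 'botnear': [320.1, 79.3]}
shift now-axes [-0.388  0.16   0.233]
turn [-0.0445 -0.0305 -0.0742] shift after [-0.391  0.1    0.259]
shift now-axes [-0.672  0.197  0.393]
turn [-0.0445 -0.0305 -0.0742] shift after [-0.669  0.095  0.434]
```

Request:
send_rows --plan '[[[0,0,0,-0.016,0.007,0.01,0],[0,0,0,-0.032,0.0133,0.0194,0],[0,0,0,-0.032,0.0133,0.0194,0],[0,0,0,-0.032,0.0133,0.0194,0],[0,0,0,-0.032,0.0133,0.0194,0],[0,0,0,-0.032,0.0133,0.0194,0],[0,0,0,-0.032,0.0133,0.0194,0],[0,0,0,-0.032,0.0133,0.0194,0],[0,0,0,-0.032,0.0133,0.0194,0],[0,0,0,-0.032,0.0133,0.0194,0],[0,0,0,-0.032,0.0133,0.0194,0],[0,0,0,-0.032,0.0133,0.0194,0],[-0.004,-0.003,-0.006,-0.016,0.007,0.01,0],[-0.008,-0.005,-0.013,0,0,0,0],[-0.008,-0.005,-0.013,0,0,0,0],[-0.008,-0.005,-0.013,0,0,0,0],[-0.008,-0.005,-0.013,0,0,0,0],[-0.008,-0.005,-0.013,0,0,0,0],[0,0,0,0,0,0,0],[0,0,0,0,0,0,0]]]'

```text
clock: 13.8
position: [0.5291, 0.0368, 0.2486]
ee_rot: [-0.008, 0.962, 0.003, 0.274]
ft_force: [0.2, -0.8, -3.4]
grip_width: 0.059
grasp_force: 69.2
```

```bash
cat >> lk.py <<'E'
def hookview(o,tag,O=(.627,.113),yaw=.022,zh=.214):
    "edges of bright tip/strip seen by wrist against prediction"
    C=cal('wrist',o);x=np.array([np.cos(yaw),np.sin(yaw),0]);y=np.array([-x[1],x[0],0]);O=np.array([*O,0])
    return {n:proj(C,O+X*x+Y*y+[0,0,Z]).round(1).tolist() for n,(X,Y,Z) in dict(tipTop=(-.008,-.034,zh+.017),tipInner=(-.008,-.028,zh),end=(-.008,-.034,zh-.006),root=(-.008,.048,zh)).items()}
E
python3 -c "
from lk import *
o=look('w9');print(rows(o,0));print(hookview(o,''))
print(R.from_quat(o['ee_rot']).as_matrix().round(3))
delta(o,[.5957,.0373,.25],Rt(.022,.56))"
```

```text
13.8 [0.5291 0.0368 0.2486] F [ 0.2 -0.8 -3.4] T [-0.03  0.98  0.03] w 0.059 69.2 [ 0.03 -0.27 -0.21  2.14  0.05  0.72  1.36]
far end rows312+ [139, 140, 146, 161, 185, 204, 211, 212, 212, 211, 212, 212, 213, 213, 212, 211, 212, 212, 212, 213, 213, 212]
green 264 374 80 218 [[263.0, 217.0], [264.0, 80.0], [374.0, 81.0], [373.0, 218.0]]
{'far': [320.5, 312.2], 'rimfar': [319.9, 220.3], 'rimnear': [319.9, 118.1], 'botnear': [319.6, 80.9]}
{'tipTop': [367.2, 288.4], 'tipInner': [371.7, 270.3], 'end': [364.3, 264.4], 'root': [456.4, 270.0]}
[[-0.85  -0.017  0.527]
 [-0.013  1.     0.01 ]
 [-0.527  0.002 -0.85 ]]
shift now-axes [-0.287 -0.003  0.17 ]
turn [-0.0009 -0.0031 -0.0036] shift after [-0.286 -0.005  0.171]
```

Level now. I move forward beside the hook.

Request:
send_rows --plan '[[[0,0,0,-0.016,0,0.01,0],[0,0,0,-0.034,0,0.02,0],[0,0,0,-0.034,0,0.02,0],[0,0,0,-0.034,0,0.02,0],[0,0,0,-0.034,0,0.02,0],[0,0,0,-0.034,0,0.02,0],[0,0,0,-0.034,0,0.02,0],[0,0,0,-0.034,0,0.02,0],[0,0,0,-0.022,0,0.014,0],[0,0,0,-0.006,0,0.006,0],[0,0,0,0,0,0,0],[0,0,0,0,0,0,0]]]'

```text
clock: 14.85
position: [0.5947, 0.038, 0.2492]
ee_rot: [-0.008, 0.962, 0.003, 0.274]
ft_force: [-0.1, 0.1, -3.2]
grip_width: 0.059
grasp_force: 69.2
```

```bash
python3 -c "
from lk import *
o=look('w10');s=optics.camera('scene');np.save('pics/s10.npy',s);CS=cal('scene')
p=np.array(o['position']);mid=p+[.034,.0008,.006];e=np.array([np.cos(.022),np.sin(.022),0])
print('scene pred: mid',proj(CS,mid),'far',proj(CS,mid+.05*e),'farleg',proj(CS,mid+.063*e-[0,0,.013]),'tip',proj(CS,[.6277,.082,.231]))
g=s.astype(int)
h=cv2.cvtColor(s,cv2.COLOR_RGB2HSV)
u=proj(CS,mid);x0,y0=int(u[0])-10,int(u[1])-35
print(x0,y0)
for r in range(y0,y0+60):print(r,''.join('G' if (50<=h[r,c,0]<=75 and h[r,c,1]>130) else '#' if g[r,c].min()>150 else '+' if g[r,c].min()>110 else '-' if g[r,c].min()>70 else '.' for c in range(x0-20,x0+55)))
"
```

```text
14.85 [0.5947 0.038  0.2492] F [-0.1  0.1 -3.2] T [-0.03  1.04 -0.  ] w 0.059 69.2 [ 0.04 -0.11 -0.21  2.01  0.1   0.7   1.35]
far end rows312+ [134, 135, 140, 160, 183, 200, 206, 207, 206, 207, 207, 208, 207, 206, 207, 208, 207, 207, 206, 207, 207, 207]
green 264 374 80 217 [[264.0, 80.0], [374.0, 80.0], [374.0, 217.0], [264.0, 217.0]]
scene pred: mid [339.27124517 170.73778726] far [351.10652994 162.29358465] farleg [353.94756088 163.54512696] tip [328.18729109 170.07787803]
329 135
135 ---+-..--++---++++++++++-++++--....+##++++-+#################++++++++++++++
136 ----+-..--+++---++++++-++++---..--+###+++--###################+++++++++++++
137 ----++....--++----++++++++--...-+###++++-.+###################+++++++++++++
138 -------.....--++----++++--....---.----...-####################+++++++++++++
139 -----+-.--...---+---+++--...------.....-..-##################++++++++++++++
140 -----++.+#+-...--+++---.....##----........-+#################+-++++++++++++
141 ------+.-##+-....----.....--##---........-+++################-+++++++++++++
142 ------+..##++--....-....----++---.........-++-
[... 3489 characters left out ...]
++-........GGG.G....G.....G---+#############################
187 -++++++++-...-++-........GG.GGG........G.GGGG-#############################
188 -++++++++-...-++-......GGGG.GG...G..G.G....GGG-+###########################
189 -++++++++-...-+-......GG.G.G..G..G.GG.G.G....GGG-++########################
190 -++++++++-...-+-....GG.GG.G..GG..GG..GGG..G...GGG-+++######################
191 -+++++++++...-+-...GGGG...G.GGG.G..GG...G.......GGG-+++####################
192 -+++++++++...-+-.GGG.GGG..GGGG.GGG.G.G.....G.....GGGG-+++##################
193 -++++++++-..--+--GG.GGGGGGGGG....GGGGG....G.G.....GGG-+++++################
194 -++++++++-..----.GGGGGGGGGGG........GGGGGGGG....GGGG-++++++++##############
```

The bar (343,168) and far leg (353,175) in the scene match the prediction within 1 px. I slide left over the tip.

Request:
send_rows --plan '[[[0,0,0,0,0.016,0,0],[0,0,0,0,0.032,0,0],[0,0,0,0,0.032,0,0],[0,0,0,0,0.032,0,0],[0,0,0,0,0.032,0,0],[0,0,0,0,0.032,0,0],[0,0,0,0,0.032,0,0],[0,0,0,0,0.032,0,0],[0,0,0,0,0.032,0,0],[0,0,0,0,0.032,0,0],[0,0,0,0,0.032,0,0],[0,0,0,0,0.032,0,0],[0,0,0,0,0.024,0,0],[0,0,0,0,0.01,0,0],[0,0,0,0,0,0,0],[0,0,0,0,0,0,0]]]'

```text
clock: 16.28
position: [0.5936, 0.1183, 0.2495]
ee_rot: [-0.008, 0.962, 0.003, 0.274]
ft_force: [-0.5, 0.4, -2.3]
grip_width: 0.056
grasp_force: 69.1
```

```bash
python3 -c "
from lk import *
o=look('w11');delta(o,[.595,.1173,.2492],Rt(.022,.555))
m=R.from_quat(o['ee_rot']).as_matrix();print('down 1mm',(m.T@[0,0,-.001]/.2).round(5))"
```

```text
16.2833 [0.5936 0.1183 0.2495] F [-0.5  0.4 -2.3] T [-0.09  0.97 -0.02] w 0.056 69.1 [-0.02 -0.08 -0.34  1.98  0.23  0.73  1.09]
far end rows312+ [213, 210, 202, 191, 181, 179, 182, 182, 182, 181, 181, 183, 181, 182, 182, 182, 182, 182, 181, 182, 182, 181]
green 264 373 80 215 [[264.0, 80.0], [373.0, 80.0], [373.0, 215.0], [264.0, 215.0]]
shift now-axes [-0.005 -0.005  0.005]
turn [-0.0008  0.0001 -0.0033] shift after [-0.005 -0.005  0.005]
down 1mm [ 2.64e-03 -1.00e-05  4.25e-03]
```

Request:
send_rows --plan '[[[0,0,0,-0.004,-0.003,0.003,0],[0,0,0,0.004,0,0.0064,0],[0,0,0,0.008,0,0.0128,0],[0,0,0,0.008,0,0.0128,0],[0,0,0,0.008,0,0.0128,0],[0,0,0,0.008,0,0.0128,0],[0,0,0,0.008,0,0.0128,0],[0,0,0,0.008,0,0.0128,0],[0,0,0,0.008,0,0.0128,0],[0,0,0,0.008,0,0.0128,0],[0,0,0,0.004,0,0.0064,0],[0,0,0,0,0,0,0],[0,0,0,0,0,0,0]]]'

```text
clock: 17.42
position: [0.5945, 0.1179, 0.2223]
ee_rot: [-0.008, 0.962, 0.003, 0.274]
ft_force: [0.8, -0.1, -2.2]
grip_width: 0.059
grasp_force: 69.1
```

Request:
send_rows --plan '[[[0,0,0,0.0026,0,0.0043,0],[0,0,0,0.0026,0,0.0043,0],[0,0,0,0.0026,0,0.0043,0],[0,0,0,0,0,0,0]]]'

```text
clock: 17.75
position: [0.5944, 0.1179, 0.2191]
ee_rot: [-0.008, 0.962, 0.003, 0.274]
ft_force: [-0.1, 0.4, -2.3]
grip_width: 0.058
grasp_force: 69.1
```

Request:
send_rows --plan '[[[0,0,0,0.0026,0,0.0043,0],[0,0,0,0.0026,0,0.0043,0],[0,0,0,0,0,0,0]]]'

```text
clock: 18.0
position: [0.5945, 0.1179, 0.217]
ee_rot: [-0.008, 0.962, 0.003, 0.274]
ft_force: [-0.6, -0.4, -3.2]
grip_width: 0.052
grasp_force: 69.1
```

Request:
send_rows --plan '[[[0,0,0,0.0026,0,0.0043,0],[0,0,0,0.0026,0,0.0043,0],[0,0,0,0,0,0,0]]]'

```text
clock: 18.25
position: [0.5945, 0.1179, 0.215]
ee_rot: [-0.008, 0.962, 0.003, 0.274]
ft_force: [-0.3, -0.3, -3.0]
grip_width: 0.057
grasp_force: 69.2
```

Request:
send_rows --plan '[[[0,0,0,0.0026,0,0.0043,0],[0,0,0,0,0,0,0]]]'

```text
clock: 18.42
position: [0.5945, 0.1179, 0.2141]
ee_rot: [-0.008, 0.962, 0.003, 0.274]
ft_force: [1.2, 0.7, -2.8]
grip_width: 0.056
grasp_force: 69.1
```

Request:
send_rows --plan '[[[0,0,0,0.0026,0,0.0043,0],[0,0,0,0,0,0,0]]]'

```text
clock: 18.58
position: [0.5945, 0.1179, 0.2131]
ee_rot: [-0.008, 0.962, 0.003, 0.274]
ft_force: [0.2, -0.0, -3.6]
grip_width: 0.063
grasp_force: 69.1
```

Request:
send_rows --plan '[[[0,0,0,0.0026,0,0.0043,0],[0,0,0,0,0,0,0]]]'

```text
clock: 18.75
position: [0.5945, 0.1179, 0.212]
ee_rot: [-0.008, 0.962, 0.003, 0.274]
ft_force: [0.2, 1.1, -3.4]
grip_width: 0.053
grasp_force: 69.1
```

Request:
send_rows --plan '[[[0,0,0,0.0026,0,0.0043,0],[0,0,0,0,0,0,0]]]'

```text
clock: 18.92
position: [0.5946, 0.118, 0.2112]
ee_rot: [-0.008, 0.962, 0.003, 0.274]
ft_force: [0.3, -0.3, -1.3]
grip_width: 0.055
grasp_force: 69.0
```

Request:
send_rows --plan '[[[0,0,0,0.0026,0,0.0043,0],[0,0,0,0,0,0,0]]]'

```text
clock: 19.08
position: [0.5948, 0.118, 0.2104]
ee_rot: [-0.008, 0.962, 0.003, 0.274]
ft_force: [-1.2, -0.2, -0.7]
grip_width: 0.057
grasp_force: 69.1
```

Contact began at TCP z 0.2112, and the hook is taking the weight. One or two small steps more.

Request:
send_rows --plan '[[[0,0,0,0.0026,0,0.0043,0],[0,0,0,0,0,0,0],[0,0,0,0,0,0,0]]]'

```text
clock: 19.33
position: [0.5949, 0.118, 0.2097]
ee_rot: [-0.008, 0.962, 0.003, 0.275]
ft_force: [-2.3, -0.8, 1.9]
grip_width: 0.059
grasp_force: 69.2
```

```bash
python3 -c "
from lk import *
o=look('w12');print(rows(o,0))"
```

```text
19.3333 [0.5949 0.118  0.2097] F [-2.3 -0.8  1.9] T [-0.12  0.78 -0.09] w 0.059 69.2 [-0.02 -0.04 -0.35  2.03  0.29  0.64  1.03]
far end rows312+ [169, 197, 215, 223, 227, 228, 228, 224, 217, 204, 191, 186, 187, 186, 187, 187, 186, 187, 186, 186, 185, 186]
green 265 373 87 234 [[262.0, 231.0], [266.0, 85.0], [374.0, 88.0], [370.0, 234.0]]
{'far': [320.5, 312.1], 'rimfar': [319.9, 220.2], 'rimnear': [319.9, 118.1], 'botnear': [319.6, 80.8]}
```

Request:
send_rows --plan '[[[0,0,0,-0.0026,0,-0.0043,0],[0,0,0,0,0,0,0],[0,0,0,0,0,0,0],[0,0,0,0,0,0,0]]]'

```text
clock: 19.72
position: [0.5948, 0.118, 0.2103]
ee_rot: [-0.008, 0.962, 0.003, 0.274]
ft_force: [0.5, -0.0, -1.3]
grip_width: 0.062
grasp_force: 69.0
```

Request:
send_rows --plan '[[[0,0,0,0,0,0,0],[0,0,0,0,0,0,0],[0,0,0,0,0,0,0],[0,0,0,0,0,0,0],[0,0,0,0,0,0,0]]]' --squeeze 20

```text
clock: 20.13
position: [0.5947, 0.118, 0.2103]
ee_rot: [-0.008, 0.962, 0.003, 0.274]
ft_force: [1.8, -0.4, -0.5]
grip_width: 0.057
grasp_force: 69.1
```

```bash
python3 -c "
from lk import *
o=look('w13')"
```

```text
20.1333 [0.5947 0.118  0.2103] F [ 1.8 -0.4 -0.5] T [0.01 0.34 0.05] w 0.057 69.1 [-0.02 -0.04 -0.35  2.03  0.28  0.64  1.03]
far end rows312+ [211, 220, 221, 221, 224, 226, 220, 208, 193, 187, 186, 186, 186, 186, 186, 186, 186, 186, 187, 186, 186, 186]
green 264 373 85 234 [[262.0, 232.0], [265.0, 83.0], [374.0, 85.0], [371.0, 234.0]]
```

Request:
send_rows --plan '[[[0,0,0,0,0,0,0.08],[0,0,0,0,0,0,0.1],[0,0,0,0,0,0,0.12],[0,0,0,0,0,0,0.14],[0,0,0,0,0,0,0.17],[0,0,0,0,0,0,0.2],[0,0,0,0,0,0,0.25],[0,0,0,0,0,0,0.3],[0,0,0,0,0,0,0.4],[0,0,0,0,0,0,0.45],[0,0,0,0,0,0,0.5],[0,0,0,0,0,0,0.5],[0,0,0,0,0,0,0.5],[0,0,0,0,0,0,0.5]]]'

```text
clock: 21.35
position: [0.5946, 0.118, 0.2102]
ee_rot: [-0.008, 0.962, 0.003, 0.274]
ft_force: [0.2, 0.5, 0.1]
grip_width: 0.494
grasp_force: 0.0
```

```bash
cat > ck.py <<'E'
from lk import *
import sys
o=look(sys.argv[1]);im=np.load('pics/'+sys.argv[1]+'.npz')['im'].astype(int)
print(rows(o,0))
for r in range(150,330,10):print(r,''.join('#' if v>200 else '+' if v>140 else '-' if v>80 else '.' for v in im[r,260:390].min(1)))
E
python3 ck.py w14
```

```text
21.35 [0.5946 0.118  0.2102] F [0.2 0.5 0.1] T [-0.01  0.53 -0.01] w 0.494 0.0 [-0.02 -0.04 -0.35  2.03  0.28  0.64  1.03]
far end rows312+ [230, 228, 225, 221, 213, 201, 188, 184, 184, 183, 184, 183, 184, 183, 184, 184, 183, 183, 184, 184, 183, 184]
green 263 374 80 234 [[260.0, 231.0], [264.0, 77.0], [375.0, 80.0], [371.0, 234.0]]
{'far': [320.5, 312.2], 'rimfar': [319.9, 220.3], 'rimnear': [319.9, 118.1], 'botnear': [319.6, 80.9]}
150 ..-..-----.........................................-------+++++++++-........................................-+++++++++++#######++-
160 ...................................................------+-++++++++-.......................................--+++++++++++++++------
170 --------------.....................................-------+++++++++-.....................................-----++++++++++++++++-...
180 ++++++++++++++--...................................----+--++++++++++-...................................--------++++++++++++++++--
190 ++++++++++++++++--.................................---+++++########+-.....................................--------++++
[... 1067 characters left out ...]
........-------------....
280 ++++-.............--+++++++++++++++++++++####++++++---+++#########################################+-..............-++++-..........
290 ................-###################################++++++########++++++++++++++++++++++++++++++++++--............................
300 .............-+##################################+++++-----------++++++++++++++++++++++++++++++++++####++-........................
310 ...........-+++++++++++++++++++++++++++++++++++++++++---++++######++++++++++++++++++++++++++++++++++++++++-.......................
320 ......--+++++++++++++++++++++++++++++++++++++++++++++++++++++++++++++++++++++++++++++++++++++++++++++++++++++++-..................
```

It hangs level with zero force on the tool, strip visible to the right of the bar at rows 270–290. I back off along the fingers.

Request:
send_rows --plan '[[[0,0,0,0,0,-0.01,0.5],[0,0,0,0,0,-0.02,0.5],[0,0,0,0,0,-0.025,0.5],[0,0,0,0,0,-0.025,0.5],[0,0,0,0,0,-0.025,0.5],[0,0,0,0,0,-0.03,0.5],[0,0,0,0,0,-0.04,0.5],[0,0,0,0,0,-0.04,0.5],[0,0,0,0,0,-0.05,0.5],[0,0,0,0,0,-0.05,0.5],[0,0,0,0,0,-0.05,0.5],[0,0,0,0,0,-0.05,0.5],[0,0,0,0,0,-0.05,0.5],[0,0,0,0,0,-0.05,0.5],[0,0,0,0,0,-0.05,0.5],[0,0,0,0,0,-0.03,0.5],[0,0,0,0,0,-0.01,0.5],[0,0,0,0,0,0,0.5],[0,0,0,0,0,0,0.5]]]'

```text
clock: 22.98
position: [0.5308, 0.1166, 0.3127]
ee_rot: [-0.008, 0.962, 0.003, 0.274]
ft_force: [-0.1, -0.3, 0.1]
grip_width: 0.5
grasp_force: 0.0
```

```bash
cat > fin.py <<'E'
from lk import *
import sys
z0=np.load('pics/scene0.npy')
for t in sys.argv[1:]:
    o=get_obs();w=optics.camera('wrist');s=optics.camera('scene');tp=optics.camera('top');np.savez('pics/'+t,w=w,s=s,tp=tp,q=o['ee_rot'],p=o['position'])
    h=cv2.cvtColor(w,cv2.COLOR_RGB2HSV);m=cv2.inRange(h,(50,130,60),(75,255,255));n,l,st,ce=cv2.connectedComponentsWithStats(m);k=1+np.argmax(st[1:,4])
    pts=np.argwhere(l==k)[:,::-1].astype(np.float32);r=cv2.minAreaRect(pts)
    C=cal('wrist',o);O=np.array([.627,.118,0]);e=np.array([np.cos(.022),np.sin(.022),0]);f=np.array([-e[1],e[0],0])
    print(o['clock'],'F',np.round(o['ft_force'],1),'green',st[k],'rect',np.round(r[0],1),np.round(r[1],1),round(r[2],2))
    print(' pred',[proj(C,O+X*e+Y*f+[0,0,.214+.0045-.155+Z]).round(0).tolist() for X,Y,Z in((-.06,.038,.057),(-.06,-.038,.057),(.06,.038,.057),(.06,-.038,.057),(-.06,0,0))])
    hs=cv2.cvtColor(w,cv2.COLOR_RGB2HSV);x,y,ww,hh=st[k,:4];sub=w[y:y+hh,x:x+ww].max(2);print(' black px in box',int((sub<60).sum()))
E
python3 fin.py f1
```

```text
22.9833 F [-0.1 -0.3  0.1] green [ 284   92   71  100 3928] rect [318.3 141.5] [70.1 98.6] 1.55
 pred [[353.0, 119.0], [285.0, 119.0], [346.0, 192.0], [293.0, 192.0], [319.0, 93.0]]
 black px in box 545
```

Request:
send_rows --plan '[[[0,0,0,0,0,0,0.5],[0,0,0,0,0,0,0.5],[0,0,0,0,0,0,0.5],[0,0,0,0,0,0,0.5],[0,0,0,0,0,0,0.5],[0,0,0,0,0,0,0.5],[0,0,0,0,0,0,0.5],[0,0,0,0,0,0,0.5],[0,0,0,0,0,0,0.5],[0,0,0,0,0,0,0.5],[0,0,0,0,0,0,0.5],[0,0,0,0,0,0,0.5],[0,0,0,0,0,0,0.5],[0,0,0,0,0,0,0.5],[0,0,0,0,0,0,0.5],[0,0,0,0,0,0,0.5]]]'

```text
clock: 24.47
position: [0.5308, 0.1166, 0.3131]
ee_rot: [-0.008, 0.962, 0.003, 0.274]
ft_force: [-0.2, 0.1, 0.3]
grip_width: 0.496
grasp_force: 0.0
```

```bash
python3 fin.py f2 f3 f4; python3 - <<'E'
from h import *
a=np.load('pics/top0.npy').astype(int);b=np.load('pics/f4.npz')['tp'].astype(int);s0=np.load('pics/scene0.npy').astype(int);s=np.load('pics/f4.npz')['s'].astype(int)
for n,(x0,y0,x1,y1) in dict(tub=(380,215,430,265),mug=(215,210,230,245),turq=(325,165,355,198)).items():print(n,'mean diff',abs(a-b)[y0:y1,x0:x1].mean().round(1))
for n,(x0,y0,x1,y1) in dict(tub=(345,290,400,345),mug=(235,190,270,240),turq=(345,235,380,262)).items():print('scene',n,abs(s-s0)[y0:y1,x0:x1].mean().round(1))
E
```

```text
24.4667 F [-0.2  0.1  0.3] green [ 283   92   72   99 3902] rect [318.5 141. ] [71. 98.] 0.0
 pred [[353.0, 118.0], [285.0, 119.0], [346.0, 192.0], [293.0, 192.0], [319.0, 93.0]]
 black px in box 547
24.6167 F [-0.2 -0.9 -0.1] green [ 284   92   71   99 3900] rect [319. 141.] [98. 70.] 90.0
 pred [[353.0, 118.0], [285.0, 119.0], [346.0, 192.0], [293.0, 192.0], [319.0, 93.0]]
 black px in box 554
24.7667 F [-0.3 -0.3  0.8] green [ 284   92   71   99 3900] rect [319. 141.] [98. 70.] 90.0
 pred [[353.0, 118.0], [285.0, 119.0], [346.0, 192.0], [293.0, 192.0], [319.0, 93.0]]
 black px in box 555
tub mean diff 3.1
mug mean diff 2.9
turq mean diff 7.9
scene tub 2.8
scene mug 1.7
scene turq 6.3
```

```bash
python3 -c "
from workcell import job
print(job.hand_in())"
```

```text
the job is handed in; nothing more can be done
None
```

The green caddy hangs level and still by its top bar on the hook with the charger in it, and the mug and tub look unmoved in the images. My first grip slipped off and slid the caddy about 9 mm before the second held, and I handed in at about 25 s.

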